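# Turn a fresh ledge tile over with a trowel

### The job

A freshly cast ledge tile lies stone face down on the white half of the casting board. Holding the flat trowel by its handle, slide the blade under the tile's free edge while the tile butts against the cork, tip the tile over onto the cork stone face up, nudge it on with the blade until all of it lies on the cork, and lay the trowel back flat on its green rubber mat. The casting is still soft: never touch the tile with the gripper, let the blade press on tile and board with less than half a kilogram, and leave everything else in its place.

Things in the scene. Friction and masses are not known exactly. Their poses are not given: they have to be found in the camera images.
- board: casting board fixed on the table, 200 mm (x) by 340 mm (y), 12 mm thick. Right part (y -160 to 0 mm): bare smooth white, top at z 12 mm. Left part (y 0 to 180 mm): covered with cork 5 mm thick, top at z 17 mm, so the cork's edge is a 5 mm step along y = 0. Origin: on the underside, mid-width, below that step line; z up, y from white to cork
- cork_edge (a point): middle of the foot of the cork's step, on the white surface (board x = 0, y = 0, z = 12 mm); axes as the board's
- tile: loose cast tile, 100 (x) by 90 (y) by 10 mm, 0.1-0.2 kg, one face grey stone, other cream. Each edge bevelled on both faces: 2 mm high, 7 mm in. Origin: centre of stone face; z from stone to cream (up at start). Starts on the white, y along board's y within 0.1 rad, 3-18 mm short of the cork. Slides if pushed; stopped by the cork, it lets the blade under; tipped past upright it falls on cork
- trowel: loose rigid trowel, 190 mm long, 0.125 kg. Wooden handle, 22 mm wide (y), 24 mm high, flat underside, x -80 to 16 mm; steel blade 46 mm wide, 1.6 mm thick, flush with the underside, square end at x = 110 mm. Origin: on the underside, near the centre of mass; x to the blade's end, z up. Starts flat on the rubber mat. Hold the handle from above near x = 0, across its width
- trowel_grip (a point): the place to hold the trowel: middle of the handle's section, 12 mm above the underside, 110 mm behind the blade's end; axes as the trowel's
- trowel_tip (a point): middle of the blade's end, on the underside; axes as the trowel's
- toolmat: green rubber mat fixed on the table, 3 mm thick, 250 mm (x, -115 to 135 mm) by 140 mm (y); origin on the underside, within 25 mm of where the trowel's origin is at the start; the trowel starts along its x within 0.2 rad, blade to +x
- paint_pot: bystander: grey jar with black cap, 68 mm wide, 75 mm high; origin at the centre of its underside
- glue_bottle: bystander: white bottle with orange cap, 56 mm wide, 160 mm high; origin at the centre of its underside
- tape_measure: bystander: yellow tape measure, 68 by 36 mm, 62 mm high; origin at the centre of its underside
- craft_knife: bystander: blue snap-off knife lying flat, 180 mm long, 12 mm high; origin on its underside near the middle
- brush: bystander: paint brush lying flat; origin on its underside
- foam_ledge: bystander: white foam pillar with a flat ledge on top, about 120 mm wide, 107 mm high; origin at the centre of its underside
- offcut: bystander: cream foam chip, 26 mm wide, 13 mm high, on the far corner of the cork; origin at the centre of its underside
Not all that is in view belongs to the job. Leave any turquoise look-alike of the trowel alone.

How it is judged:
By the outcome, as a careful person would: the job done as asked, in the order asked, and still so for the second after the job is handed in, with the robot touching nothing.
It also fails if it takes over 70 s, if anything falls off the work surface, if the arm or the gripper's body presses on something with over 40 N, if the wrist force passes 120 N, or if a joint passes its speed limit or range.

### The arm

A 6-joint arm with a two-finger parallel gripper is mounted at the origin on the work surface. World frame = base frame: x ahead of the robot, y to its left, z up, the work surface at z = 0. Lengths are in m, angles in rad, forces in N, time in s.
With the tool pointing down it reaches from about 0.3 to 0.875 m from the base axis. Payload 6.4 kg.
Tool frame: the origin (TCP) lies on the centre line of the jaws, within the pads' length; the fingertips stand 25 mm ahead of it and the grasp point (between the pads) lies 6 mm ahead of it; z points along the fingers, y is the line along which they close (so a half turn about z gives the same grasp; the last joint's range is limited). The gripper opens to 85 mm and grips with 20 to 120 N. Pads are 22 mm wide; open, the fingers measure 114 mm over their backs; the gripper's body (76 mm by 85 mm) begins 54 mm behind the grasp point. The pads swing forward as they close: fully open they stand 13 mm farther back than shut.
Start: joints at [1.042, 0.181, 1.607, -0, 1.354, -0.206], TCP at [0.182, 0.545, 0.256] pointing down, gripper open.
Joint ranges: [-2.99, 2.99], [-0.89, 2.07], [0.3, 2.58], [-1.14, 4.28], [0, 2.63], [-3.12, 3.12]. Speed limits (rad/s): [2.57, 2.57, 3.01, 3.14, 3.14, 3.14].

### API

Orientations are given as a unit quaternion [w, x, y, z].
In Python, from bench import get_obs, camera, hand_in, spot_in gives the robot as it stands.
- The arm moves only by the shell command python3 -m jog 'ROWS'. ROWS is JSON, one flat list of numbers, 7 for each row, row after row: the shift along the tool's x, y, z in m, then the turn, a rotation vector about the tool's x, y, z in rad, then the closure, from 0 (fully open) to 1 (shut). A call has 1 to 20 rows; each row is the pose to reach, as a shift and turn from the pose commanded when the call began, along the tool's axes at that moment; what a row does not reach only later rows make up. A row lasts 1/8 s, in which the tool goes at most 62.5 mm and 10.7 degrees, less where a joint would pass 70% of its speed; a pose out of reach is approached as far as the arm can. A call with a gripper value outside its range is refused whole. The fingers move at their own pace and stop on an object; the grip force is fixed at half the most. Time passes only in rows, so rows that repeat a pose let the fingers close. It gives the time, the measured TCP pose, the force, the opening and the grip force at its end, in the units of the state.
- get_obs(): the state, without advancing time (a new reading comes with each control period).
- camera(name): name is "scene" or "side" or "wrist"; returns a dict with "frame" (384x512x3 uint8, red, green, blue), "mtx" (3x3 intrinsics, pixels), "extrinsics" (4x4, takes a point from camera to world coordinates). Camera axes: x right, y up, looking along -z (the intrinsics and any distortion apply to the point x, -y, -z); pixel columns grow to the right and rows downward; lengths in m; the calibration is good to about 2 mm. A picture is of the moment at which its call begins. There is no depth.
- hand_in(): hands the job in; it is judged then, once.
Trained networks look in a picture, given as the dict that the camera call returned (one of the last four; its "shot" number tells which), for a name from the list of things; names that differ only in an ending like _2 or _b are one class to them, and where a whole thing is asked for, a point or a joint stands for the part that bears it (a point fixed in the world has none). Each returns a list of dicts, best first, with "confidence" (0 to 1); they miss things now and then, are a little off and sometimes report something else, mostly with a low value. They report only what shows in the picture. A call takes as long as a camera call. They do not tell look-alikes from the thing itself.
- spot_in(picture, name): "xyz" ([x, y, z] in m, in world coordinates, good to about 4 mm: the middle of the surface that is visible of it).
The state is a dict: "time_s": time; "q": joint angles; "dq": joint speeds; "joint_efforts": joint torques, N m; "eef_pos": TCP position; "eef_rot": TCP orientation; "wrist_force": force on the tool from outside, world axes, zero at the start; "torque": the same for the moment, N m; "opening": opening from 0.0 (shut) to 1.0 (fully open); "grasp_force": force on a finger pad.
Only numpy, scipy, OpenCV 4.12 (cv2) and the standard library are available. Lean on these libraries where they do the work, as an engineer would, in place of code of your own. Each camera call takes 0.05 s, during which the arm holds its last target. There are 200 camera calls.

## Working session

There is one attempt and no reset: what is moved stays moved. The work goes in short steps, Python scripts to look and compute and a shell command to move; the robot and the scene stay as the last step left them, time stands still between calls to the robot, and variables do not carry over. Pictures are saved under pics/ and viewed, at most 10 in all, crops included, and the job is handed in when it is done.

```bash
mkdir -p pics; ls; python3 - <<'E'
from bench import *
import cv2,numpy as np
o=get_obs();print({k:np.round(v,3).tolist() for k,v in o.items()})
ims=[]
for n in("scene","side"):
    p=camera(n);cv2.imwrite(f"pics/{n}0.png",p["frame"][:,:,::-1])
    for t in("board","cork_edge","tile","trowel","trowel_grip","trowel_tip","toolmat","foam_ledge","glue_bottle","paint_pot","tape_measure","offcut"):
        print(n,t,[(np.round(r["xyz"],3).tolist(),round(r["confidence"],2)) for r in spot_in(p,t)[:3]])
E
```

```text
pics
{'time_s': 0.0, 'q': [1.042, 0.182, 1.608, 0.0, 1.354, -0.206], 'dq': [-0.0, 0.001, -0.001, 0.0, -0.0, -0.0], 'joint_efforts': [0.002, -44.489, -35.133, -0.0, 0.009, -0.0], 'eef_pos': [0.182, 0.545, 0.255], 'eef_rot': [-0.0, 0.161, 0.987, -0.001], 'wrist_force': [0.239, 0.443, 0.275], 'torque': [-0.043, 0.01, 0.024], 'grasp_force': 0.0, 'opening': 1.0}
scene board [([0.528, 0.155, 0.016], 0.71), ([0.445, -0.587, 0.017], 0.17)]
scene cork_edge [([0.53, 0.157, 0.013], 0.6)]
scene tile [([0.535, 0.054, 0.024], 0.87), ([0.544, -0.39, 0.009], 0.26)]
scene trowel [([0.547, -0.388, 0.011], 0.9), ([0.288, -0.446, 0.006], 0.82), ([0.323, -0.177, 0.006], 0.76)]
scene trowel_grip [([0.536, -0.382, 0.004], 0.84), ([0.286, -0.447, 0.01], 0.64), ([0.444, -0.588, 0.018], 0.63)]
scene trowel_tip [([0.541, -0.384, 0.006], 0.75), ([0.29, -0.45, 0.01], 0.65), ([0.324, -0.169, 0.007], 0.58)]
scene toolmat [([0.564, -0.383, 0.002], 0.76)]
scene foam_ledge [([0.546, 0.494, 0.105], 0.55), ([0.777, -0.057, 0.053], 0.4), ([0.538, -0.381, 0.006], 0.18)]
scene glue_bottle [([0.699, 0.333, 0.088], 0.86)]
s
[... 346 characters left out ...]
89, 0.008], 0.53)]
side trowel [([0.259, -0.438, 0.002], 0.89), ([0.295, -0.174, 0.002], 0.75), ([0.534, -0.392, 0.008], 0.69)]
side trowel_grip [([0.259, -0.436, 0.002], 0.93), ([0.299, -0.167, 0.002], 0.87), ([0.538, -0.396, 0.009], 0.84)]
side trowel_tip [([0.295, -0.171, 0.002], 0.73), ([0.258, -0.437, 0.0], 0.59), ([0.534, -0.394, 0.009], 0.55)]
side toolmat [([0.43, -0.597, 0.013], 0.75), ([0.542, -0.409, 0.006], 0.59)]
side foam_ledge [([0.53, 0.468, 0.108], 0.87), ([0.544, -0.408, 0.005], 0.27)]
side glue_bottle [([0.676, 0.3, 0.082], 0.87)]
side paint_pot [([0.756, -0.096, 0.056], 0.72), ([0.541, -0.411, 0.006], 0.69)]
side tape_measure [([0.413, 0.442, 0.045], 0.53)]
side offcut []
```

View pics/scene0.png

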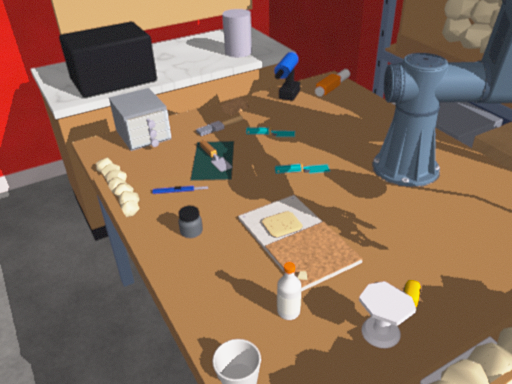

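View pics/side0.png

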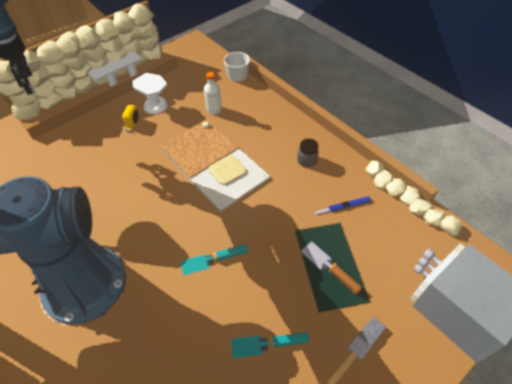

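```bash
python3 - <<'E'
from bench import *
import numpy as np
for n in("scene","side","wrist"):
    p=camera(n);print(n,np.round(p["mtx"],1).tolist(),np.round(p["extrinsics"],3).tolist(),[k for k in p])
E
```

```text
scene [[491.7, 0.0, 265.4], [0.0, 491.7, 196.3], [0.0, 0.0, 1.0]] [[-0.86, -0.32, 0.396, 1.125], [0.509, -0.516, 0.689, 0.98], [-0.016, 0.794, 0.607, 0.962], [0.0, 0.0, 0.0, 1.0]] ['frame', 'mtx', 'extrinsics', 'shot']
side [[408.4, 0.0, 250.1], [0.0, 408.4, 186.9], [0.0, 0.0, 1.0]] [[0.763, 0.52, -0.385, 0.053], [-0.647, 0.601, -0.469, -0.655], [-0.013, 0.607, 0.795, 1.032], [0.0, 0.0, 0.0, 1.0]] ['frame', 'mtx', 'extrinsics', 'shot']
wrist [[282.5, 0.0, 256.2], [0.0, 282.5, 196.2], [0.0, 0.0, 1.0]] [[0.316, -0.903, -0.29, 0.109], [0.949, 0.301, 0.096, 0.57], [0.0, -0.306, 0.952, 0.373], [0.0, 0.0, 0.0, 1.0]] ['frame', 'mtx', 'extrinsics', 'shot']
```

The scene view shows the tile (282,223) on the white half, cork to its lower right, and the wooden trowel on the green mat (handle 205,148; blade 222,165). The turquoise look-alikes are at (270,132) and (302,168), off the mat. The side view shows the trowel from blade (312,248) to handle end (365,295).

```bash
cat > h.py <<'E'
from bench import *
import numpy as np, cv2
from scipy.spatial.transform import Rotation as Ro
def q2R(q): return Ro.from_quat(np.roll(q,-1))
def pix(p,uv,z):
    E=p["extrinsics"];K=p["mtx"]
    d=np.array([(uv[0]-K[0,2])/K[0,0],-(uv[1]-K[1,2])/K[1,1],-1.]);d=E[:3,:3]@d
    return E[:3,3]+d*(z-E[2,3])/d[2]
def proj(p,X):
    E=p["extrinsics"];K=p["mtx"];c=E[:3,:3].T@(np.asarray(X)-E[:3,3])
    return np.array([K[0,2]-K[0,0]*c[0]/c[2],K[1,2]+K[1,1]*c[1]/c[2]])
def Rtool(yaw,pitch=0):
    # held trowel: x along heading yaw, tool z down, tool x = trowel x; pitch>0 = tip down
    x=np.array([np.cos(yaw),np.sin(yaw),0]);z=np.array([0,0,-1.]);y=np.cross(z,x)
    return Ro.from_matrix(np.c_[x,y,z])*Ro.from_rotvec([0,-pitch,0])
def go(pos,R,o=None):
    o=o or get_obs();R0=q2R(o["eef_rot"])
    s=R0.inv().apply(np.array(pos)-o["eef_pos"]);r=(R0.inv()*R).as_rotvec()
    print("shift",np.round(s,4).tolist(),"turn",np.round(r,3).tolist(),"rows",max(np.linalg.norm(s)/.0625,np.linalg.norm(r)/.187).round(1))
def shot(n,f):
    p=camera(n);cv2.imwrite(f"pics/{f}.png",p["frame"][:,:,::-1]);return p
E
python3 - <<'E'
from h import *
s=camera("side")
for uv,z in(((305,245),.004),((325,265),.02),((365,296),.027),((242,251),.005),((185,268),.005)):print(uv,pix(s,uv,z).round(3))
o=get_obs();R=q2R(o["eef_rot"]);print(R.as_matrix().round(3).tolist())
w=camera("wrist");E=w["extrinsics"]
print("cam in tool",R.inv().apply(E[:3,3]-o["eef_pos"]).round(3),(R.inv()*Ro.from_matrix(E[:3,:3])).as_matrix().round(2).tolist())
go([.50,.03,.34],Rtool(0+3.1416));go([.50,.03,.34],Rtool(0));go([.50,.03,.34],Rtool(1.57))
E
```

```text
(305, 245) [ 0.534 -0.309  0.004]
(325, 265) [ 0.524 -0.393  0.02 ]
(365, 296) [ 0.535 -0.522  0.027]
(242, 251) [ 0.386 -0.207  0.005]
(185, 268) [ 0.233 -0.145  0.005]
[[-0.948, 0.317, -0.0], [0.317, 0.948, 0.0], [0.0, -0.0, -1.0]]
cam in tool [ 0.078  0.001 -0.117] [[0.0, 0.95, 0.31], [1.0, -0.0, -0.0], [-0.0, 0.31, -0.95]]
shift [-0.4647, -0.388, -0.0837] turn [-0.0, 0.0, -0.323] rows 9.8
shift [-0.4647, -0.388, -0.0837] turn [0.0, 0.0, 2.819] rows 15.1
shift [-0.4647, -0.388, -0.0837] turn [-0.0, 0.0, 1.249] rows 9.8
```

```bash
python3 -m jog '[-0.495,-0.373,-0.02,0,0,1.25,0, -0.495,-0.373,-0.02,0,0,1.25,0, -0.495,-0.373,-0.02,0,0,1.25,0, -0.495,-0.373,-0.02,0,0,1.25,0, -0.495,-0.373,-0.02,0,0,1.25,0, -0.495,-0.373,-0.02,0,0,1.25,0, -0.495,-0.373,-0.02,0,0,1.25,0, -0.495,-0.373,-0.02,0,0,1.25,0, -0.495,-0.373,-0.02,0,0,1.25,0, -0.495,-0.373,-0.02,0,0,1.25,0, -0.495,-0.373,-0.02,0,0,1.25,0]'
python3 - <<'E'
from h import *
p=shot("wrist","w1");np.savez("w1.npz",**{k:p[k] for k in("mtx","extrinsics","frame")})
for t in("tile","cork_edge","board","offcut"):print(t,[(np.round(r["xyz"],3).tolist(),round(r["confidence"],2)) for r in spot_in(p,t)[:2]])
go([.535,-.45,.25],Rtool(1.571))
E
```

```text
time_s: 2.92
eef_pos: [0.5352, 0.0311, 0.2763]
eef_rot: [0.001, 0.71, 0.705, -0.0]
wrist_force: [0.0, 0.6, 0.1]
opening: 1.0
grasp_force: 0.0
tile [([0.535, 0.049, 0.02], 0.85)]
cork_edge [([0.524, 0.129, 0.017], 0.62)]
board [([0.521, 0.127, 0.021], 0.73), ([0.556, -0.27, 0.002], 0.31)]
offcut [([0.762, -0.072, 0.067], 0.19)]
shift [-0.4858, 0.0024, 0.0261] turn [-0.0, -0.0, -0.001] rows 7.8
```

View pics/w1.png

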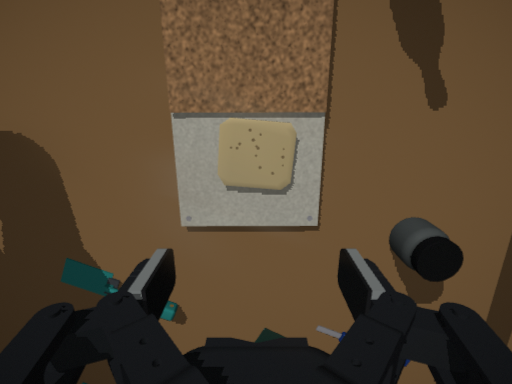

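The wrist view shows the white half with near corners (181,227) and (318,226). The cork step runs along row 113 from column 172 to 325. The tile's corners lie near (222,119), (297,123), (291,190) and (219,185).

```bash
python3 - <<'E'
from h import *
p=dict(np.load("w1.npz"))
hsv=cv2.cvtColor(p["frame"],cv2.COLOR_RGB2HSV);roi=hsv[100:235,165:335]
for v in((150,256),(205,256),(180,256),(120,200)): print(v,p["frame"][v[0]-0 if v[0]<384 else 0,v[1]].tolist())
sat=hsv[...,1];m=((sat>85)&(hsv[...,2]>130)).astype(np.uint8);m[:116]=0;m[210:]=0;m[:,:200]=0;m[:,310:]=0
m=cv2.morphologyEx(m,cv2.MORPH_CLOSE,np.ones((5,5)))
c=max(cv2.findContours(m,0,2)[0],key=cv2.contourArea)
w=np.array([pix(p,q[0],.018)[:2] for q in c]);r=cv2.minAreaRect((w*1000).astype(np.float32));print("tile",r,cv2.boxPoints(r).tolist(),cv2.boundingRect(c))
for n,uv,z in(("near L",(181,227),.012),("near R",(318,226.5),.012),("step L foot",(172.5,116),.012),("step R foot",(325,117),.012),("stepL top",(171,112),.017),("stepR top",(326,112.5),.017),("cork far",(163,0),.017),("cork far",(333,0),.017)):
    print(n,pix(p,uv,z).round(4))
E
```

```text
(150, 256) [150, 135, 99]
(205, 256) [142, 140, 129]
(180, 256) [146, 132, 96]
(120, 200) [146, 144, 133]
tile ((535.834228515625, 47.879356384277344), (87.8709487915039, 98.3534164428711), 84.65241241455078) [[482.7768859863281, 8.718254089355469], [580.7022094726562, -0.4480438232421875], [588.8916015625, 87.04045867919922], [490.96624755859375, 96.20675659179688]] (219, 118, 77, 70)
near L [ 0.4256 -0.0596  0.012 ]
near R [ 0.6268 -0.06    0.012 ]
step L foot [0.4282 0.0973 0.012 ]
step R foot [0.6264 0.0949 0.012 ]
stepL top [0.4282 0.1024 0.017 ]
stepR top [0.6261 0.1006 0.017 ]
cork far [0.4311 0.2251 0.017 ]
cork far [0.6255 0.224  0.017 ]
```

```bash
python3 -m jog '[-0.45,0,0.02,0,0,0,0,-0.45,0,0.02,0,0,0,0,-0.45,0,0.02,0,0,0,0,-0.45,0,0.02,0,0,0,0,-0.45,0,0.02,0,0,0,0,-0.45,0,0.02,0,0,0,0,-0.45,0,0.02,0,0,0,0,-0.45,0,0.02,0,0,0,0,-0.45,0,0.02,0,0,0,0]'
python3 - <<'E'
from h import *
p=shot("wrist","w2");np.savez("w2.npz",**{k:p[k] for k in("mtx","extrinsics","frame")})
for t in("trowel","trowel_grip","trowel_tip","toolmat"):print(t,[(np.round(r["xyz"],3).tolist(),round(r["confidence"],2)) for r in spot_in(p,t)[:3]])
E
```

```text
time_s: 4.3
eef_pos: [0.5328, -0.4146, 0.2559]
eef_rot: [-0.0, 0.708, 0.706, 0.0]
wrist_force: [0.1, 0.9, -0.4]
opening: 0.999
grasp_force: 0.0
trowel [([0.537, -0.375, 0.006], 0.78), ([0.264, -0.439, 0.008], 0.56)]
trowel_grip [([0.54, -0.373, 0.009], 0.91), ([0.265, -0.44, 0.005], 0.57)]
trowel_tip [([0.536, -0.38, 0.006], 0.9), ([0.26, -0.436, 0.005], 0.83)]
toolmat [([0.561, -0.384, 0.003], 0.84)]
```

View pics/w2.png

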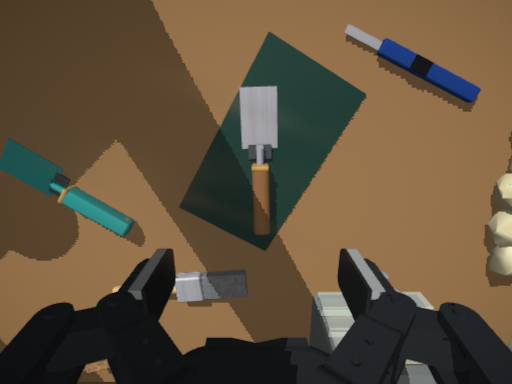

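The wrist view shows the trowel (blade end about (241–277,87), handle end (262,234)) on the green mat, with corners (270,33), (365,95), (265,250) and (180,207). A turquoise one is off at the left, and a grey spatula and the knife lie outside the mat.

```bash
python3 - <<'E'
from h import *
p=dict(np.load("w2.npz"))
for n,uv,z in(("m1",(270,33),.003),("m2",(365,95),.003),("m3",(265,250),.003),("m4",(180,207),.003),("tipL",(240,87.5),.0046),("tipR",(276.5,86.5),.0046),("blade bL",(242,149),.0046),("blade bR",(277,149),.0046),("handle endL",(254.5,234),.024),("endR",(269.5,234),.024),("hL",(252.5,168),.024),("hR",(269,168),.024)):
    print(n,pix(p,uv,z).round(4))
go([.53,-.4,.03],Rtool(1.571))
E
```

```text
m1 [ 0.5499 -0.2555  0.003 ]
m2 [ 0.6681 -0.3233  0.003 ]
m3 [ 0.5467 -0.537   0.003 ]
m4 [ 0.4278 -0.4701  0.003 ]
tipL [ 0.5141 -0.3147  0.0046]
tipR [ 0.5586 -0.3136  0.0046]
blade bL [ 0.5154 -0.3894  0.0046]
blade bR [ 0.5609 -0.3895  0.0046]
handle endL [ 0.5315 -0.5014  0.024 ]
endR [ 0.5518 -0.5014  0.024 ]
hL [ 0.5292 -0.4104  0.024 ]
hR [ 0.5499 -0.4104  0.024 ]
shift [0.0136, -0.0034, 0.2268] turn [0.0, 0.0, 0.0] rows 3.6
```

```bash
python3 - <<'E'
from h import *
go([.5395,-.424,.029],Rtool(1.599))
E
```

```text
shift [-0.0104, 0.0061, 0.2279] turn [0.0, 0.0, -0.028] rows 3.7
```

```bash
python3 -m jog '[-0.01,0.006,0.06,0,0,-0.028,0,-0.01,0.006,0.12,0,0,-0.028,0,-0.01,0.006,0.17,0,0,-0.028,0,-0.01,0.006,0.2,0,0,-0.028,0,-0.01,0.006,0.2,0,0,-0.028,0]'
python3 - <<'E'
from h import *
print(get_obs()["eef_pos"]);go([.5395,-.424,.029],Rtool(1.599))
p=camera("wrist")
np.savez("w3.npz",**{k:p[k] for k in("mtx","extrinsics","frame")});cv2.imwrite("pics/w3.png",p["frame"][:,:,::-1])
E
```

```text
time_s: 5.18
eef_pos: [0.5374, -0.4227, 0.0534]
eef_rot: [-0.003, 0.697, 0.717, 0.0]
wrist_force: [-0.2, 0.4, 0.1]
opening: 0.998
grasp_force: 0.0
[ 0.53739196 -0.42269273  0.05335559]
shift [-0.0015, 0.0022, 0.0243] turn [-0.004, -0.005, -0.001] rows 0.4
```

View pics/w3.png

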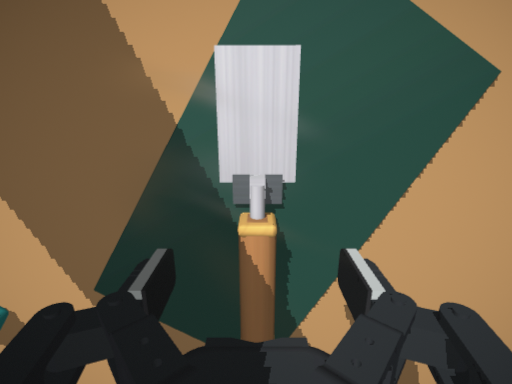

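The trowel is centred between the open fingers, blade end at row 45 (columns 215–300) and handle centred on column 257. I'll descend and grip.

```bash
python3 -m jog '[0,0.001,0.012,0,0,0,0,0,0.001,0.0235,0,0,0,0,0,0.001,0.0235,0,0,0,0,0,0.001,0.0235,0,0,0,0.5,0,0.001,0.0235,0,0,0,1,0,0.001,0.0235,0,0,0,1,0,0.001,0.0235,0,0,0,1,0,0.001,0.0235,0,0,0,1,0,0.001,0.0235,0,0,0,1,0,0.001,0.0235,0,0,0,1]'
python3 - <<'E'
from h import *
p=dict(np.load("w3.npz"))
a,b=pix(p,(215,45),.0046),pix(p,(300.5,44.5),.0046);c,d=pix(p,(220.5,183),.0046),pix(p,(296,182),.0046)
print(a.round(4),b.round(4),c.round(4),d.round(4),((a+b)/2).round(4),np.arctan2(*((a+b-c-d)[[1,0]])))
o=get_obs();print(o["eef_pos"],o["wrist_force"],o["opening"],o["grasp_force"])
E
```

```text
time_s: 6.48
eef_pos: [0.5399, -0.4258, 0.0333]
eef_rot: [0.001, 0.698, 0.716, -0.0]
wrist_force: [0.8, -0.0, 5.6]
opening: 0.241
grasp_force: 60.1
[ 0.5134 -0.3141  0.0046] [ 0.5585 -0.3126  0.0046] [ 0.5156 -0.3893  0.0046] [ 0.5614 -0.3874  0.0046] [ 0.5359 -0.3134  0.0046] 1.6050677378995382
[ 0.53986842 -0.4257914   0.03333453] [ 0.814158   -0.0451286   5.55605064] 0.2413753615882787 60.13206124305725
```

```bash
cat >> h.py <<'E'
import os,json
T=np.array(json.load(open("tip.json"))) if os.path.exists("tip.json") else np.array([.1125,0,.0303])
def tip(o=None):
    o=o or get_obs();return np.array(o["eef_pos"])+q2R(o["eef_rot"]).apply(T)
def tipgo(t,yaw,pitch):
    R=Rtool(yaw,pitch);go(np.array(t)-R.apply(T),R)
def st():
    o=get_obs();R=q2R(o["eef_rot"]).as_matrix();print("t",round(o["time_s"],2),"tip",tip(o).round(4),"F",np.round(o["wrist_force"],2),"M",np.round(o["torque"],2),"yaw",round(np.arctan2(R[1,0],R[0,0]),3),"pitch",round(-np.arcsin(R[2,0]),3),"op",round(o["opening"],3))
E
python3 - <<'E'
from h import *
o=get_obs();v=q2R(o["eef_rot"]).inv().apply(np.array([.5359,-.3134,.003])-o["eef_pos"]);print(v)
json.dump(v.tolist(),open("tip.json","w"))
E
python3 -c "
from h import *
st();tipgo([.536,-.05,.06],1.555,.14)"
```

```text
[ 0.11248043 -0.00107053  0.03024511]
t 6.47 tip [ 0.5359 -0.3134  0.003 ] F [ 0.81 -0.05  5.56] M [-0.01  0.06  0.05] yaw 1.597 pitch 0.001 op 0.241
shift [0.2686, 0.0025, -0.0725] turn [0.004, -0.139, 0.042] rows 4.5
```

```bash
python3 -m jog '[0,0,-0.03,0,0,0,1,0,0,-0.08,0,0,0,1,0.06,0.001,-0.08,0,-0.03,0.01,1,0.12,0.001,-0.08,0,-0.06,0.02,1,0.18,0.002,-0.08,0,-0.1,0.03,1,0.23,0.002,-0.075,0,-0.14,0.042,1,0.268,0.002,-0.0725,0,-0.14,0.042,1,0.268,0.002,-0.0725,0,-0.14,0.042,1,0.268,0.002,-0.0725,0,-0.14,0.042,1]'
python3 - <<'E'
from h import *
p=shot("wrist","w4");np.savez("w4.npz",**{k:p[k] for k in("mtx","extrinsics","frame")})
st()
print("pred",proj(p,tip()).round(1))
E
```

```text
time_s: 7.6
eef_pos: [0.5346, -0.1576, 0.1051]
eef_rot: [0.05, 0.711, 0.7, -0.049]
wrist_force: [0.0, -0.7, -1.1]
opening: 0.243
grasp_force: 59.5
t 7.65 tip [ 0.5355 -0.0511  0.0595] F [ 0.25 -0.51 -1.44] M [0.12 0.03 0.  ] yaw 1.554 pitch 0.14 op 0.241
pred [252.5  29.8]
```

View pics/w4.png

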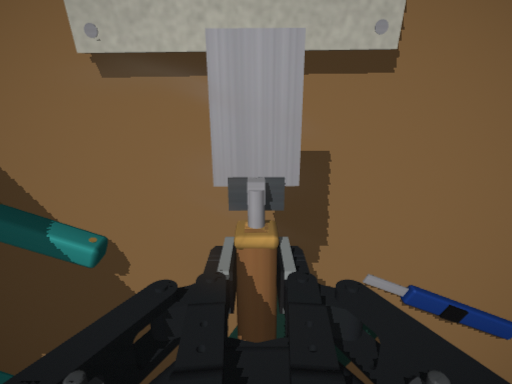

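The held blade's end is centred at (255,30), within 3 px of the prediction. The board's near corners are at about (78,53) and (397,47).

```bash
python3 - <<'E'
from h import *
p=dict(np.load("w4.npz"))
m=(cv2.cvtColor(p["frame"],cv2.COLOR_RGB2HSV)[...,1]<90).astype(np.uint8)
e=[];
for u in list(range(90,200,6))+list(range(312,390,6)):
    col=np.where(m[:70,u])[0]; e.append(pix(p,(u,col.max()+.5),.012)[:2])
e=np.array(e);c=np.polyfit(e[:,0],e[:,1],1);r=e[:,1]-np.polyval(c,e[:,0]);print("near (top) edge",c,np.abs(r).max(),np.polyval(c,[.4256,.527,.6268]),pix(p,(78,53),.012),pix(p,(397,47),.012))
T[1]=0.;json.dump(T.tolist(),open("tip.json","w"))
st();tipgo([.536,-.025,.014],1.555,.14)
E
```

```text
near (top) edge [-0.00267762 -0.05715126] 0.0003832777750556529 [-0.05829085 -0.05856236 -0.05882959] [ 0.42606496 -0.05818779  0.012     ] [ 0.62467807 -0.05762598  0.012     ]
t 7.65 tip [ 0.5366 -0.0511  0.0595] F [ 0.25 -0.51 -1.44] M [0.12 0.03 0.  ] yaw 1.554 pitch 0.14 op 0.241
shift [0.0322, -0.0009, 0.0415] turn [0.003, 0.0, -0.001] rows 0.8
```

```bash
python3 -m jog '[0.028,-0.001,0.02,0.003,0,0,1,0.032,-0.001,0.039,0.003,0,0,1,0.032,-0.001,0.0395,0.003,0,0,1,0.032,-0.001,0.0395,0.003,0,0,1,0.032,-0.001,0.0395,0.003,0,0,1]'
python3 -c "
from h import *
st();tipgo([.536,-.025,.012],1.557,.14)"
```

```text
time_s: 8.28
eef_pos: [0.5349, -0.1322, 0.0626]
eef_rot: [0.05, 0.711, 0.699, -0.05]
wrist_force: [-0.9, -0.1, -0.6]
opening: 0.243
grasp_force: 59.5
t 8.28 tip [ 0.5368 -0.0251  0.0169] F [-0.95 -0.11 -0.64] M [0.05 0.04 0.05] yaw 1.554 pitch 0.141 op 0.243
shift [0.0007, -0.0004, 0.0049] turn [0.001, 0.001, -0.003] rows 0.1
```

```bash
python3 -m jog '[0,0,0.0025,0,0,0,1,0.0005,0,0.0035,0,0,0,1,0.0005,0,0.0042,0,0,0,1,0.0005,0,0.0042,0,0,0,1]'
python3 -c "
from h import *
st()"
python3 -m jog '[0,0,0.0007,0,0,0,1,0,0,0.0007,0,0,0,1,0,0,0.0007,0,0,0,1]'
python3 -c "
from h import *
st()"
```

```text
time_s: 8.78
eef_pos: [0.5342, -0.1313, 0.0575]
eef_rot: [0.049, 0.711, 0.7, -0.05]
wrist_force: [-0.3, -0.2, -0.6]
opening: 0.246
grasp_force: 59.5
t 8.78 tip [ 0.5359 -0.0242  0.0118] F [-0.29 -0.23 -0.57] M [0.14 0.03 0.05] yaw 1.555 pitch 0.14 op 0.246
time_s: 9.15
eef_pos: [0.5342, -0.1315, 0.0569]
eef_rot: [0.049, 0.711, 0.7, -0.05]
wrist_force: [-0.8, 0.1, 1.0]
opening: 0.239
grasp_force: 59.8
t 9.15 tip [ 0.536  -0.0243  0.0113] F [-0.85  0.08  0.97] M [0.26 0.14 0.08] yaw 1.555 pitch 0.14 op 0.239
```

```bash
python3 -m jog '[0.007,0,-0.0013,0,0,0,1,0.014,0,-0.0023,0,0,0,1,0.020,0,-0.0031,0,0,0,1,0.024,0,-0.0037,0,0,0,1,0.028,0,-0.0043,0,0,0,1,0.032,0,-0.0048,0,0,0,1,0.036,0,-0.0054,0,0,0,1]'
python3 -c "
from h import *
st()"
```

```text
time_s: 10.02
eef_pos: [0.5349, -0.095, 0.0572]
eef_rot: [0.049, 0.711, 0.7, -0.05]
wrist_force: [0.1, -2.0, 1.2]
opening: 0.242
grasp_force: 59.7
t 10.03 tip [0.5366 0.0121 0.0115] F [ 0.09 -1.95  1.2 ] M [-0.24 -0.05 -0.  ] yaw 1.554 pitch 0.14 op 0.242
```

```bash
python3 -m jog '[0.004,0,-0.0009,0,0,0,1,0.008,0,-0.0014,0,0,0,1,0.012,0,-0.0020,0,0,0,1,0.016,0,-0.0026,0,0,0,1]'
python3 -c "
from h import *
st();p=camera('wrist');np.savez('w5.npz',**{k:p[k] for k in('mtx','extrinsics','frame')});cv2.imwrite('pics/w5.png',p['frame'][:,:,::-1]);print(proj(p,tip()))"
```

```text
time_s: 10.52
eef_pos: [0.5349, -0.0785, 0.0574]
eef_rot: [0.049, 0.711, 0.7, -0.05]
wrist_force: [0.2, -1.9, -0.2]
opening: 0.24
grasp_force: 59.7
t 10.53 tip [0.5367 0.0286 0.0117] F [ 0.22 -1.93 -0.21] M [-0.16  0.02  0.04] yaw 1.555 pitch 0.14 op 0.24
[254.13455696  27.18261598]
```

View pics/w5.png

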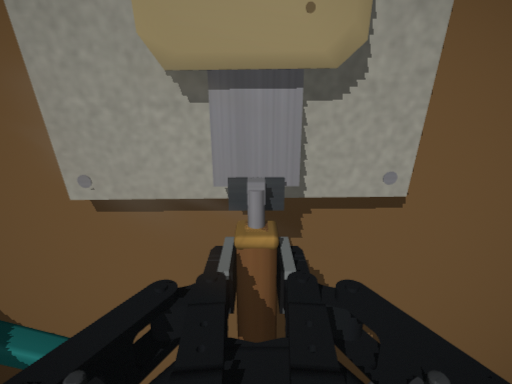

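The tile's free edge is at row 68 (columns 167–335) and square to the blade. The hidden blade end projects to row 27, so the blade is already under the tile.

```bash
python3 -c "
from h import *
p=dict(np.load('w5.npz'))
for z in(.018,.022): print(pix(p,(165,68),z),pix(p,(338,68),z))
p=camera('side');cv2.imwrite('pics/s5.png',cv2.resize(p['frame'][100:260,120:330,::-1],None,fx=3.5,fy=3.5,interpolation=cv2.INTER_CUBIC))"
```

```text
[0.49487176 0.0127643  0.018     ] [0.57533111 0.01157163 0.018     ]
[0.49604797 0.01284216 0.022     ] [0.57427615 0.01168256 0.022     ]
```

View pics/s5.png

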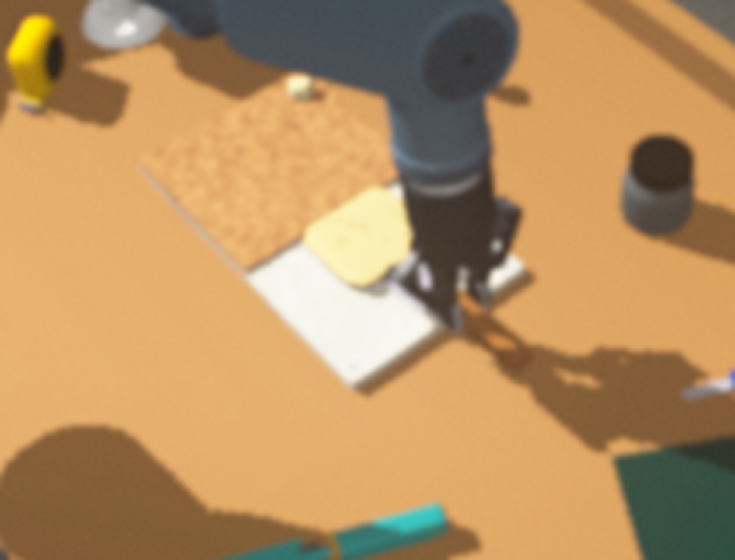

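The side view shows the tile butted on the cork edge with the blade under its free edge, and the surroundings untouched. I'll insert further.

```bash
python3 -m jog '[0.004,0,-0.0007,0,0,0,1,0.008,0,-0.0013,0,0,0,1,0.012,0,-0.0019,0,0,0,1,0.014,0,-0.0021,0,0,0,1]'
python3 -c "
from h import *
st()
t=tip();r=.1014-t[1]
for f in list(range(6,133,7)):
    a=np.radians(f);dy=r*(1-np.cos(a));dz=r*np.sin(a)
    print(f,np.round([dy*.990-dz*.1395,-dy*.1395-dz*.990],4).tolist())"
```

```text
time_s: 11.12
eef_pos: [0.5352, -0.0644, 0.0575]
eef_rot: [0.049, 0.711, 0.7, -0.05]
wrist_force: [0.3, -1.1, -0.6]
opening: 0.239
grasp_force: 59.6
t 11.12 tip [0.5369 0.0428 0.0119] F [ 0.3  -1.09 -0.56] M [-0.16  0.03 -0.  ] yaw 1.555 pitch 0.14 op 0.239
6 [-0.0005, -0.0061]
13 [-0.0004, -0.0133]
20 [0.0007, -0.0203]
27 [0.0026, -0.0272]
34 [0.0053, -0.0338]
41 [0.0089, -0.0401]
48 [0.0131, -0.0458]
55 [0.018, -0.051]
62 [0.0236, -0.0556]
69 [0.0296, -0.0594]
76 [0.0361, -0.0625]
83 [0.0428, -0.0648]
90 [0.0499, -0.0662]
97 [0.057, -0.0668]
104 [0.0641, -0.0665]
111 [0.0712, -0.0653]
118 [0.0781, -0.0633]
125 [0.0846, -0.0604]
132 [0.0908, -0.0568]
```

```bash
python3 -m jog '[0,0,-0.003,0,0,0,1,-0.0005,0,-0.006,0,0,0,1,-0.0005,0,-0.010,0,0,0,1,-0.0004,0,-0.0133,0,0,0,1,0,0,-0.017,0,0,0,1,0.0007,0,-0.0203,0,0,0,1,0.0026,0,-0.0272,0,0,0,1,0.0053,0,-0.0338,0,0,0,1]'
python3 -c "
from h import *
st();p=camera('side');q=camera('scene')
a=cv2.resize(p['frame'][110:230,150:300,::-1],(400,320),interpolation=cv2.INTER_CUBIC);b=cv2.resize(q['frame'][170:290,220:370,::-1],(400,320),interpolation=cv2.INTER_CUBIC)
cv2.imwrite('pics/s6.png',np.hstack([a,b]))"
```

```text
time_s: 12.12
eef_pos: [0.5355, -0.0546, 0.0909]
eef_rot: [0.049, 0.711, 0.7, -0.05]
wrist_force: [0.2, -1.6, -1.4]
opening: 0.245
grasp_force: 59.4
t 12.12 tip [0.5372 0.0525 0.0452] F [ 0.21 -1.64 -1.43] M [-0.19  0.04  0.06] yaw 1.554 pitch 0.14 op 0.245
```

View pics/s6.png

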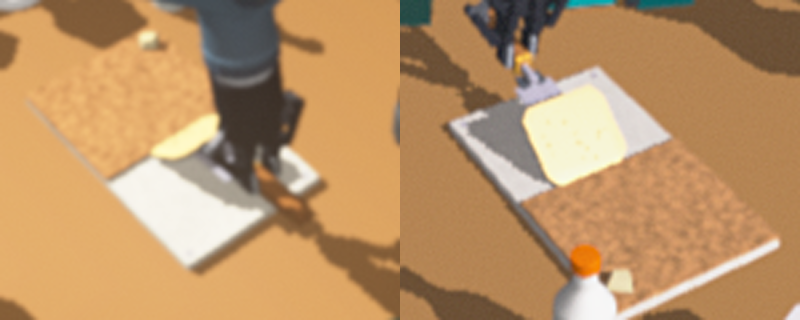

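The tile is tipping about the cork edge, cream face still visible and the blade under it, with forces small. I'll continue the arc.

```bash
python3 -m jog '[0.0018,0,-0.0032,0,0,0,1,0.0036,0,-0.0063,0,0,0,1,0.0078,0,-0.012,0,0,0,1,0.0127,0,-0.0172,0,0,0,1,0.0183,0,-0.0218,0,0,0,1,0.0243,0,-0.0256,0,0,0,1,0.0275,0,-0.0272,0,0,0,1]'
python3 -c "
from h import *
st()
p=camera('scene');print([(np.round(r['xyz'],3),round(r['confidence'],2)) for r in spot_in(p,'tile')[:2]])
f=p['frame'];np.save('f1.npy',f)"
```

```text
time_s: 13.1
eef_pos: [0.536, -0.0231, 0.1137]
eef_rot: [0.049, 0.711, 0.7, -0.05]
wrist_force: [0.9, -0.2, -1.1]
opening: 0.245
grasp_force: 59.5
t 13.1 tip [0.5377 0.0841 0.068 ] F [ 0.91 -0.25 -1.06] M [ 0.03 -0.07  0.01] yaw 1.555 pitch 0.14 op 0.245
[(array([0.54 , 0.094, 0.068]), 0.82), (array([0.423, 0.464, 0.063]), 0.73)]
```

```bash
python3 -m jog '[0.005,0,-0.002,0,0,0,1,0.010,0,-0.0038,0,0,0,1,0.0135,0,-0.0046,0,0,0,1,0.0171,0,-0.0052,0,0,0,1,0.0206,0,-0.0055,0,0,0,1,0.0242,0,-0.0058,0,0,0,1,0.0242,0,-0.0058,0,0,0,1]'
python3 -c "
from h import *
st()
p=camera('scene');print([(np.round(r['xyz'],3),round(r['confidence'],2)) for r in spot_in(p,'tile')[:2]])
"
```

```text
time_s: 14.08
eef_pos: [0.5363, 0.0013, 0.1157]
eef_rot: [0.049, 0.711, 0.7, -0.05]
wrist_force: [-0.4, 0.1, -0.8]
opening: 0.24
grasp_force: 59.5
t 14.07 tip [0.538  0.1084 0.0701] F [-0.39  0.13 -0.79] M [ 0.08 -0.01 -0.02] yaw 1.555 pitch 0.14 op 0.24
[(array([0.534, 0.156, 0.027]), 0.84), (array([0.599, 0.257, 0.026]), 0.71)]
```

```bash
python3 -m jog '[-0.02,0,0.003,0,0,0,1,-0.05,0,0.003,0,0.1,0,1,-0.08,0,0,0,0.14,0,1,-0.1,0,0,0,0.14,0,1,-0.1,0,0,0,0.14,0,1,-0.1,0,0,0,0.14,0,1]'
python3 -c "
from h import *
st()
p=camera('wrist');np.savez('w6.npz',**{k:p[k] for k in('mtx','extrinsics','frame')})
print(proj(p,tip()),proj(p,[.49,.105,.022]),proj(p,[.427,.1014,.017]),proj(p,[.536,.19,.027]))
f=p['frame'];print(f[0:120:6,190].tolist(),f[0:120:6,320].tolist())
p=camera('scene');print([(np.round(r['xyz'],3),round(r['confidence'],2)) for r in spot_in(p,'tile')[:2]])
np.savez('sc6.npz',**{k:p[k] for k in('mtx','extrinsics','frame')})
"
```

```text
time_s: 14.92
eef_pos: [0.5344, -0.097, 0.1293]
eef_rot: [-0.0, 0.713, 0.701, -0.0]
wrist_force: [0.1, -0.3, -2.0]
opening: 0.242
grasp_force: 59.5
t 14.93 tip [0.5361 0.0154 0.0991] F [ 0.09 -0.32 -2.02] M [ 0.05 -0.03 -0.03] yaw 1.555 pitch -0.0 op 0.242
[254.14917624  27.33357737] [ 178.84562785 -101.16296768] [ 83.9307752  -86.83006129] [ 249.47227991 -320.13212342]
[[143, 142, 132], [141, 139, 128], [140, 138, 128], [144, 143, 132], [144, 142, 132], [146, 144, 133], [146, 145, 134], [144, 142, 132], [143, 142, 131], [143, 142, 131], [143, 141, 131], [143, 141, 131], [145, 143, 133], [144, 142, 131], [148, 146, 136], [143, 141, 131], [151, 149, 139], [142, 140, 130], [146, 145, 133], [144, 142, 131]] [[140, 139, 128], [144, 142, 131], [140, 139, 128], [137, 136, 126], [138, 136, 126], [142, 141, 130], [141, 140, 129], [148, 147, 136], [148, 146, 136], [146, 144, 133], [142, 141, 130], [148, 146, 135], [143, 141, 131], [146, 145, 134], [146, 144, 134], [144, 143, 132], [147, 145, 135], [148, 145, 135], [149, 147, 136], [144, 143, 132]]
[(array([0.536, 0.153, 0.029]), 0.62), (array([ 0.729, -0.29 ,  0.008]), 0.6)]
```

```bash
python3 -c "
from h import *
tipgo([.536,.06,.035],1.558,.12);tipgo([.536,.065,.0208],1.558,.12)"
```

```text
shift [0.0487, -0.0005, 0.0509] turn [-0.001, -0.12, -0.002] rows 1.1
shift [0.0537, -0.0006, 0.0651] turn [-0.001, -0.12, -0.002] rows 1.3
```

```bash
python3 -m jog '[0.03,0,0.02,0,-0.06,0,1,0.0487,-0.0005,0.045,0,-0.12,0,1,0.05,-0.0005,0.055,0,-0.12,0,1,0.053,-0.0005,0.062,0,-0.12,0,1,0.0537,-0.0005,0.0645,0,-0.12,0,1,0.0537,-0.0005,0.0645,0,-0.12,0,1,0.0537,-0.0005,0.0645,0,-0.12,0,1]'
python3 -c "
from h import *
st();tipgo([.536,.1135,.0208],1.558,.12)"
```

```text
time_s: 15.95
eef_pos: [0.5356, -0.0449, 0.0658]
eef_rot: [0.042, 0.712, 0.7, -0.042]
wrist_force: [-0.4, 0.5, -2.0]
opening: 0.241
grasp_force: 59.5
t 15.95 tip [0.5375 0.0631 0.0223] F [-0.44  0.48 -1.97] M [ 0.07 -0.04  0.02] yaw 1.554 pitch 0.12 op 0.241
shift [0.0502, -0.0018, -0.0045] turn [0.001, 0.0, -0.004] rows 0.8
```

```bash
python3 -m jog '[0.008,-0.001,0.0006,0,0,0,1,0.015,-0.001,-0.0003,0,0,0,1,0.021,-0.001,-0.001,0,0,0,1,0.026,-0.001,-0.0016,0,0,0,1,0.031,-0.001,-0.0022,0,0,0,1,0.035,-0.001,-0.0027,0,0,0,1]'
python3 -c "
from h import *
st()"
```

```text
time_s: 16.7
eef_pos: [0.5347, -0.0088, 0.0637]
eef_rot: [0.042, 0.712, 0.7, -0.043]
wrist_force: [-0.5, -0.6, -1.3]
opening: 0.241
grasp_force: 59.5
t 16.7 tip [0.5364 0.0992 0.0202] F [-0.48 -0.57 -1.31] M [ 0.04 -0.03 -0.01] yaw 1.555 pitch 0.12 op 0.241
```

```bash
python3 -m jog '[0.004,0,-0.0004,0,0,0,1,0.007,0,-0.0008,0,0,0,1]'
python3 -c "
from h import *
st()"; python3 -m jog '[0.003,0,-0.0004,0,0,0,1,0.006,0,-0.0007,0,0,0,1,0.0085,0,-0.001,0,0,0,1]'
python3 -c "
from h import *
st()"
```

```text
time_s: 16.95
eef_pos: [0.5348, -0.0021, 0.0637]
eef_rot: [0.042, 0.711, 0.7, -0.043]
wrist_force: [0.1, -1.4, -0.9]
opening: 0.241
grasp_force: 59.5
t 16.95 tip [0.5365 0.106  0.0202] F [ 0.14 -1.36 -0.86] M [-0.13  0.03  0.04] yaw 1.555 pitch 0.12 op 0.241
time_s: 17.32
eef_pos: [0.5349, 0.0065, 0.0637]
eef_rot: [0.042, 0.712, 0.7, -0.043]
wrist_force: [0.7, -1.2, -0.7]
opening: 0.243
grasp_force: 59.5
t 17.32 tip [0.5367 0.1145 0.0202] F [ 0.71 -1.17 -0.69] M [-0.12 -0.   -0.05] yaw 1.554 pitch 0.12 op 0.243
```

```bash
python3 -m jog '[0.0025,0,-0.0003,0,0,0,1,0.004,0,-0.0005,0,0,0,1,-0.02,0,0,0,0,0,1,-0.06,0,-0.02,0,0.12,0,1,-0.1,0,-0.08,0,0.12,0,1,-0.1,0,-0.08,0,0.12,0,1,-0.1,0,-0.08,0,0.12,0,1]'
python3 -c "
from h import *
st()
for n in('scene','side'):
  p=camera(n);print([(np.round(r['xyz'],3),round(r['confidence'],2)) for r in spot_in(p,'tile')[:2]]);np.savez(n+'7.npz',**{k:p[k] for k in('mtx','extrinsics','frame')})
go([.542,-.41,.16],Rtool(1.25))"
```

```text
time_s: 18.2
eef_pos: [0.5336, -0.0833, 0.1554]
eef_rot: [0.0, 0.713, 0.701, 0.0]
wrist_force: [-0.0, 0.3, -1.6]
opening: 0.245
grasp_force: 59.6
t 18.2 tip [0.5356 0.0291 0.1252] F [-0.04  0.32 -1.56] M [0.   0.01 0.04] yaw 1.554 pitch 0.0 op 0.245
[(array([0.536, 0.167, 0.029]), 0.97)]
[(array([0.532, 0.164, 0.024]), 0.61)]
shift [-0.328, 0.0146, -0.0074] turn [-0.004, -0.001, 0.306] rows 5.3
```

```bash
python3 -m jog '[-0.06,0.003,0,0,0,0.06,1,-0.12,0.006,0,0,0,0.12,1,-0.18,0.009,0,0,0,0.18,1,-0.24,0.012,0,0,0,0.24,1,-0.3,0.014,0,0,0,0.3,1,-0.329,0.0146,0.03,0,0,0.306,1,-0.329,0.0146,0.06,0,0,0.306,1,-0.329,0.0146,0.09,0,0,0.306,1,-0.329,0.0146,0.09,0,0,0.306,1,-0.329,0.0146,0.09,0,0,0.306,1]'
python3 -c "
from h import *
st()
go([.542,-.412,.0335],Rtool(1.25))"
```

```text
time_s: 19.65
eef_pos: [0.5432, -0.4121, 0.0653]
eef_rot: [-0.0, 0.811, 0.585, 0.0]
wrist_force: [0.5, -0.6, -2.0]
opening: 0.24
grasp_force: 59.5
t 19.65 tip [ 0.5787 -0.3053  0.0351] F [ 0.47 -0.59 -2.  ] M [-0.08 -0.02  0.02] yaw 1.249 pitch -0.0 op 0.24
shift [-0.0003, -0.0012, 0.0318] turn [-0.0, -0.0, -0.001] rows 0.5
```

```bash
python3 -m jog '[0,0,0.012,0,0,0,1,0,0,0.022,0,0,0,1,0,0,0.028,0,0,0,1,0,0,0.031,0,0,0,1,0,0,0.0315,0,0,0,1,0,0,0.0315,0,0,0,1]'
python3 -c "
from h import *
st();print(get_obs()['eef_pos'])"
```

```text
time_s: 20.4
eef_pos: [0.5428, -0.4126, 0.0337]
eef_rot: [0.0, 0.811, 0.584, 0.0]
wrist_force: [-0.2, 1.0, -1.5]
opening: 0.243
grasp_force: 59.5
t 20.4 tip [ 0.5784 -0.3059  0.0035] F [-0.17  1.02 -1.47] M [-0.03  0.02 -0.04] yaw 1.248 pitch 0.0 op 0.243
[ 0.54277472 -0.41262576  0.03373172]
```

Just above the mat. I'll lower 0.7 mm, open and withdraw.

```bash
python3 -m jog '[0,0,0.0007,0,0,0,1,0,0,0.0007,0,0,0,1,0,0,0.0007,0,0,0,0.7,0,0,0.0007,0,0,0,0.6,0,0,0.0007,0,0,0,0.3,0,0,0.0007,0,0,0,0,0,0,0.0007,0,0,0,0,0,0,0.0007,0,0,0,0,0,0,-0.03,0,0,0,0,0,0,-0.09,0,0,0,0,0,0,-0.15,0,0,0,0,-0.05,0,-0.2,0,0,0,0,-0.1,0,-0.22,0,0,0,0,-0.1,0,-0.22,0,0,0,0]'
python3 -c "
from h import *
st()
w=shot('wrist','w8');a=camera('scene');b=camera('side')
for n,p in(('wrist',w),('side',b)): print(n,[(t,np.round(r['xyz'],3).tolist(),round(r['confidence'],2)) for t in('trowel','trowel_tip','tile') for r in spot_in(p,t)[:1]])
c=lambda p,y,x:cv2.resize(p['frame'][y:y+135,x:x+180,::-1],(400,300),interpolation=cv2.INTER_CUBIC)
cv2.imwrite('pics/fin.png',np.vstack([np.hstack([c(a,170,210),c(b,100,140)]),np.hstack([cv2.resize(w['frame'][:,:,::-1],(400,300)),c(b,210,280)])]))"
```

```text
time_s: 22.15
eef_pos: [0.5097, -0.5122, 0.2572]
eef_rot: [0.003, 0.813, 0.583, -0.001]
wrist_force: [-0.3, 1.1, -1.0]
opening: 0.998
grasp_force: 0.0
t 22.15 tip [ 0.5459 -0.4059  0.2264] F [-0.26  1.11 -1.02] M [ 0.03  0.01 -0.03] yaw 1.244 pitch 0.005 op 0.998
wrist [('trowel', [0.261, -0.436, 0.008], 0.8), ('trowel_tip', [0.256, -0.438, 0.0], 0.8)]
side [('trowel', [0.547, -0.379, 0.007], 0.94), ('trowel_tip', [0.297, -0.172, 0.005], 0.97), ('tile', [0.534, 0.159, 0.027], 0.6)]
```

View pics/fin.png

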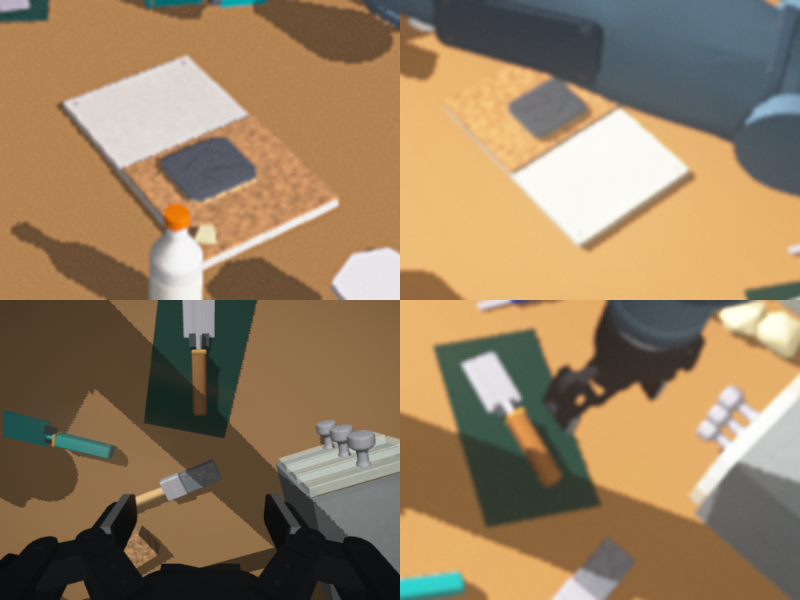

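The dark stone face is up and the whole tile lies on the cork, with a strip of cork showing before it. The trowel lies flat inside the green mat, and the gripper is clear.

```bash
python3 -c "
from bench import hand_in
print(hand_in())"
```

```text
the job is handed in; nothing more can be done
None
```

The tile is flipped stone face up and lies wholly on the cork, the trowel is back flat on its mat, and the job was handed in at about 22 s.

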